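# Bring the serving tray home and stand the cup on it

### The arm

A 6-joint arm with a two-finger parallel gripper is mounted at the origin on a cart in front of the work surface, level with it; the furniture and walls round the work are solid. World frame = base frame: x ahead of the robot, y to its left, z up, the work surface at z = 0. Lengths are in mm, angles in degrees, forces in N, time in s.
With the tool pointing down it reaches from about 300 to 850 mm from the base axis. Payload 4.2 kg.
Tool frame: the origin (TCP) lies midway between the tips of the shut fingers; the grasp point (between the pads) lies 19 mm behind it; x points along the fingers, y is the direction in which the jaws open and shut, and the axes are right-handed (so a half turn about x gives the same grasp; the last joint's range is limited). The gripper opens to 91 mm and grips with 3 to 60 N. Pads are 32 mm wide; open, the fingers measure 118 mm over their backs; the gripper's body (76 mm by 178 mm) begins 60 mm behind the grasp point.
Start: joints at [-70.531, 18.312, 89.639, -0, 72.044, -1.146], TCP at [202.455, -538.199, 190.176] pointing down, gripper open.
Joint ranges: [-177.97, 177.97], [-48.28, 115.42], [12.27, 149.76], [-77.06, 257.06], [2.81, 150.46], [-146.56, 146.56]. Speed limits (degrees/s): [147.25, 147.25, 180, 180, 180, 180].

### API

Orientations are given as [roll, pitch, yaw] about the fixed x, y, z axes, in that order (R = Rz(yaw) Ry(pitch) Rx(roll)).
In Python, from workcell import * gives the robot as it stands.
- The arm moves only by the shell command python3 -m handwheel 'ROWS' [FORCE]. ROWS is a JSON object of lists of equal length, an entry for each row: "gripper": the closure, from 0 (fully open) to 1 (shut); "offset": the shift along the tool's x, y, z in mm, a list of three; "rot": the turn, a rotation vector about the tool's x, y, z in degrees, a list of three. A call has 1 to 5 rows; each row is the pose to reach, as a shift and turn from the pose commanded when the call began, along the tool's axes at that moment; what a row does not reach only later rows make up. A row lasts 1/12 s, in which the tool goes at most 41.7 mm and 7.16 degrees, less where a joint would pass 70% of its speed; a pose out of reach is approached as far as the arm can. A call with a gripper value outside its range is refused whole. The fingers move at their own pace and stop on an object; FORCE is the grip in N (left out, the last holds). Time passes only in rows, so rows that repeat a pose let the fingers close. It gives the time, the measured TCP pose, the force and the opening at its end, in the units of the state.
- state(): the state, without advancing time (a new reading comes with each control period).
- grab_frame(name): name is "side" or "top"; returns the picture (420x560x3 uint8, red, green, blue); there is no depth.
- camera_params(name): a dict with "fx", "fy", "cx", "cy" (pixels), "position" and "attitude" of the camera in the world. Camera axes: x right, y up, looking along -z (the intrinsics and any distortion apply to the point x, -y, -z); pixel columns grow to the right and rows downward; lengths in mm; the calibration is good to about 2 mm. A picture is of the moment at which its call begins. camera_params takes no time and is no camera call.
- job_done(): hands the job in, once; it reports no verdict.
The state is a dict: "time_s": time; "qpos": joint angles; "qvel": joint speeds; "effort": joint torques, N m; "ee_pos": TCP position; "ee_rot": TCP orientation; "force": force on the tool from outside, world axes, zero at the start; "torque": the same for the moment, N m; "gripper_width": finger opening in mm.
Only numpy, scipy, OpenCV 4.12 (cv2) and the standard library are available. Lean on these libraries where they do the work, as an engineer would, in place of code of your own. Each camera call takes 0.05 s, during which the arm holds its last target.

### The job

Hook the fingers behind the far edge of the wooden tray and slide it along the bar towards you, without lifting it, until its near side pushes in the sprung rubber buffer a little; be gentle, do not ram the buffer to the end of its travel. Then stand the steel cup upright on the slate coaster in the tray and leave the tray resting against the buffer. Do not disturb the wine glass or the two bottles near the work, and do not tip the candle glass in the tray.

Things in the scene. Friction and masses are not known exactly. Their poses are not given: they have to be found in the camera images.
- tray: Open wooden tray, 130 mm (its x) by 240 mm (y), walls 36 mm high, 7 thick, floor 6 thick, 0.6 to 1.1 kg, lying on the bar (z = 0). Origin: centre of its underside; +x points away from the robot. A 26 mm high divider along x makes two compartments 116 x 109 mm, centred at y = +57.5 and -57.5: one holds the slate coaster, the other the candle glass (either way round). Sliding it takes about 4 to 10 N.
- tray_far (a point): Middle of the tray's far edge: outer face of the far wall (65 mm from the tray's centre), at its top, 36 mm above the bar. The bar behind it is clear; fingers can reach down there and pull on the wall.
- tray_near (a point): Middle of the outer face of the tray's near wall, 18 mm above the bar: the spot that meets the rubber buffer.
- stop_bar: Fixed dark wooden bar, 20 (x) by 246 (y) by 28 mm high, across the near ends of two battens. Origin: centre of its underside; +x points away from the robot, along the battens to the tray. A steel block (its top 45 mm high) is clamped somewhere along a slot at y = 0 and holds a sprung rubber buffer, 22 mm across, 18 mm above the bar top, which faces the tray.
- slot_end (a point): The farthest place (92 mm beyond the stop bar's origin) at which the buffer's rubber face can stand at rest. It really stands 0 to 36 mm nearer to the stop bar; this differs every time and is not measured, so it must be felt or seen. The buffer goes in 7 mm: pressing it takes 1 N at first and 9 N at the end, on top of the sliding force; then it is rigid. Over 16 N on it is ramming.
- batten_left (a point): Far end of the left one of two fixed battens (335 mm long, 14 thick, 12 high), middle of its top. They run along the stop bar's x and guide the tray between them with about 3 mm play on each side. Let go, the tray may be pushed back a few mm by the buffer; that is fine.
- batten_right (a point): Far end of the right batten, middle of its top.
- cup_mid (a point): Steel cup with a strap handle: round body 57 mm across, 92 mm high, wall about 3 mm, 0.17 kg, standing on the bar left or right of the tray (it and the wine glass may change places). The point is the middle of the round body, half-way up (46 mm above its underside). The handle points along the point's -y axis and reaches 50 mm from it; grip across the body along the point's x axis. At the start the handle points roughly towards the robot.
- coaster_top (a point): Split slate coaster, 66 x 68 x 6 mm, lying loose on the floor of one tray compartment. The point is the centre of its top face, 12 mm above the bar.
- votive: Low round candle glass, 74 mm wide, 43 mm high, with a small loose candle in it, standing in the other compartment of the tray. Origin: centre of its underside.
- wine_glass: Wine glass standing upside down on its rim on the bar, 81 mm wide, 202 mm high, on the other side of the tray from the cup; leave it alone. Origin: centre of its underside.
- bottle_a: Half-bottle of red wine, 58 mm across, 235 mm high, standing far to the left of the tray; leave it alone. Origin: centre of its underside.
- bottle_b: Half-bottle of red wine, 58 mm across, 235 mm high, standing far to the right of the tray; leave it alone. Origin: centre of its underside.
Things that resemble listed ones, but are neither listed nor needed, are in the scene too. What is shaped like the part that bears coaster_top but pink or turquoise is not meant. What is shaped like the part that bears cup_mid but blue is not meant.

How it is judged (in metres and radians):
On the way, in this order (a step that is already met when the one before it is completed fails the run):
1. the fingers bear on the tray from behind its far edge (x of the grasp point in the frame of tray above 0.04 m and contact force between the fingers and tray above 1 N), for 0.1 s.
2. the fingers, still behind the far edge, press the tray against the buffer (all of step 1 and contact force between tray and stop_bar above 1.5 N), for 0.2 s.
3. the cup stands upright on the coaster in the tray (horizontal distance between cup_mid and coaster_top below 0.02 m and angle between cup_mid's own z axis and vertical below 0.1 rad and z of cup_mid in the frame of tray between 0.052 and 0.064 m), for 0.2 s.
At the end, for the whole second after the job is handed in: The cup stands upright (within 0.1 rad) with its middle within 20 mm of the coaster's, its underside on the coaster on the tray's floor; the tray lies flat on the bar, still, and still presses the sprung buffer with more than 0.7 N; the candle glass stands in the tray (all of step 3 and height (world z) of tray below 0.004 m and angle between tray's own z axis and vertical below 0.05 rad and contact force between tray and stop_bar above 0.7 N and linear speed of tray below 0.01 m/s and angle between votive's own z axis and vertical below 0.15 rad and z of votive in the frame of tray below 0.012 m); the robot touches nothing.
It fails at once if the tray rams the buffer (more than 16 N on it) (contact force between tray and stop_bar above 16 N).
It fails at once if the tray is lifted or tipped (height (world z) of tray above 0.015 m or angle between tray's own z axis and vertical above 0.12 rad).
It fails at once if the candle glass is tipped (angle between votive's own z axis and vertical above 0.3 rad).
It fails at once if the wine glass or a bottle is moved by more than 15 mm or tipped (distance of any of wine_glass, bottle_a, bottle_b from where it was at the start of the episode above 0.015 m or angle between any of wine_glass, bottle_a, bottle_b's own z axis and vertical above 0.15 rad).
It also fails if it takes over 72 s, if anything falls off the work surface, if the arm or the gripper's body presses on something with over 40 N, if the wrist force passes 120 N, or if a joint passes its speed limit or range.

## Working session

There is one attempt and no reset: what is moved stays moved. The work goes in short steps, Python scripts to look and compute and a shell command to move; the robot and the scene stay as the last step left them, time stands still between calls to the robot, and variables do not carry over. Pictures are saved under pics/ and viewed, and the job is handed in when it is done.

```bash
mkdir -p pics; ls; python3 - <<'E'
from workcell import *
import cv2
print(state())
for n in("side","top"):
    im=grab_frame(n); cv2.imwrite(f"pics/{n}0.png",im[:,:,::-1]); print(n,camera_params(n))
E
```

```text
pics
{'time_s': 0.0, 'qpos': array([-7.05309598e+01,  1.83527290e+01,  8.97078320e+01, -1.07418116e-03,
        7.20438995e+01, -1.14531297e+00]), 'qvel': array([-0.02824611, -0.04531374,  0.10749624,  0.06890816, -0.01562928,
       -0.02010232]), 'effort': array([ 1.32293935e-04, -4.12456083e+01, -2.31970793e+01,  7.28810183e-02,
        4.58734052e-02, -1.25587253e-04]), 'ee_pos': array([ 202.25712053, -537.65432846,  189.29976135]), 'ee_rot': array([-90.58517941,  89.89553456, 110.02950583]), 'force': array([-0.26601697, -0.53127269, -0.1309864 ]), 'torque': array([ 0.00684971,  0.04418454, -0.00018185]), 'gripper_width': 91.46747311522164}
side {'fx': 484.7181496480587, 'fy': 484.7181496480587, 'cx': 275.14869504920085, 'cy': 205.6553282904574, 'position': array([1429.46576291,  524.19876412,  749.77736645]), 'attitude': array([ 55.27451924,   1.3563243 , 119.12702493])}
top {'fx': 433.8244033210383, 'fy': 433.8244033210383, 'cx': 283.55286620663185, 'cy': 202.4498704208274, 'position': array([ 411.5584848 ,   35.46594776, 1067.98719004]), 'attitude': array([  9.05914354,  -0.59148432, -89.80787905])}
```

View pics/side0.png

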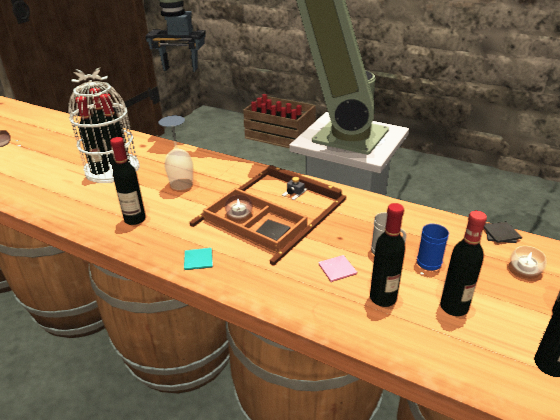

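View pics/top0.png

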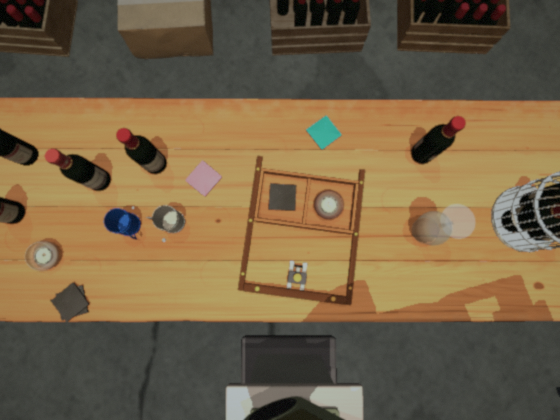

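The top view has the tray at about (307,200), with the dark coaster at (282,197) in its left compartment and the candle at (329,204) in its right one. The steel cup is at (168,218), with the blue decoy next to it at (122,222). The upturned wine glass is at about (435,228). The buffer block is at (297,275). Next I'll enlarge these for detail.

```bash
cat > h.py <<'E'
import numpy as np, cv2
from scipy.spatial.transform import Rotation as R
from workcell import *
def ray(n,u,v):
    p=camera_params(n); d=np.array([(u-p['cx'])/p['fx'],-(v-p['cy'])/p['fy'],-1.])
    return np.array(p['position']),R.from_euler('xyz',p['attitude'],degrees=True).apply(d)
def onz(n,u,v,z):
    o,d=ray(n,u,v); return o+d*(z-o[2])/d[2]
def proj(n,P):
    p=camera_params(n); c=R.from_euler('xyz',p['attitude'],degrees=True).inv().apply(np.array(P)-p['position'])
    return np.array([p['cx']-p['fx']*c[0]/c[2], p['cy']+p['fy']*c[1]/c[2]])
def tri(u1,u2):
    (o,d),(q,e)=ray('top',*u1),ray('side',*u2)
    d/=np.linalg.norm(d);e/=np.linalg.norm(e)
    s=np.linalg.lstsq(np.c_[d,-e],q-o,rcond=None)[0]; a=o+s[0]*d;b=q+s[1]*e
    return (a+b)/2,np.linalg.norm(a-b)
E
python3 - <<'E'
import cv2
t=cv2.imread('pics/top0.png');s=cv2.imread('pics/side0.png')
def c(im,x,y,w,h,k,n): cv2.imwrite('pics/'+n,cv2.resize(im[y:y+h,x:x+w],None,fx=k,fy=k,interpolation=cv2.INTER_CUBIC))
c(t,230,150,150,160,4-.25,'c1.png');c(t,90,160,140,100,5.5,'c2.png');c(s,180,160,180,110,4.4,'c3.png');c(s,320,190,160,130,4.5,'c4.png')
E
```

```text
(no output)
```

View pics/c1.png

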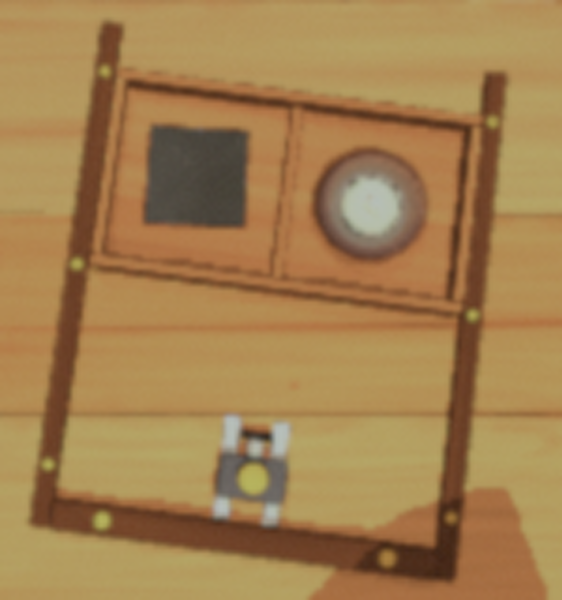

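View pics/c2.png

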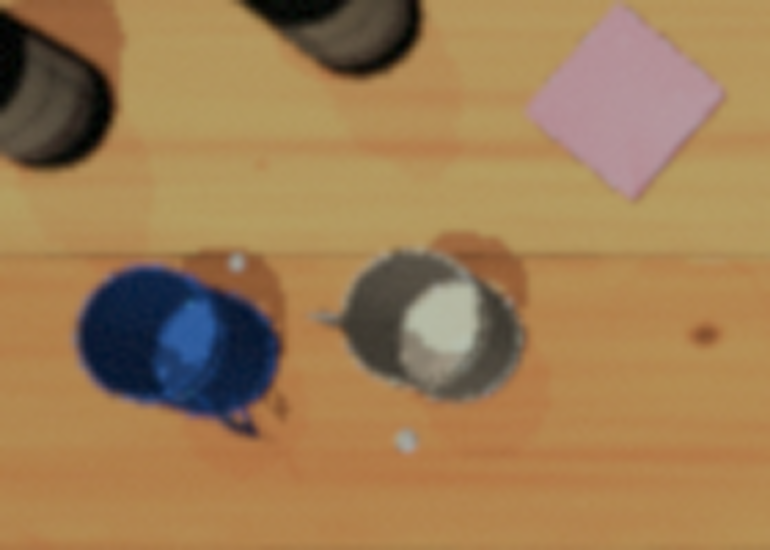

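View pics/c3.png

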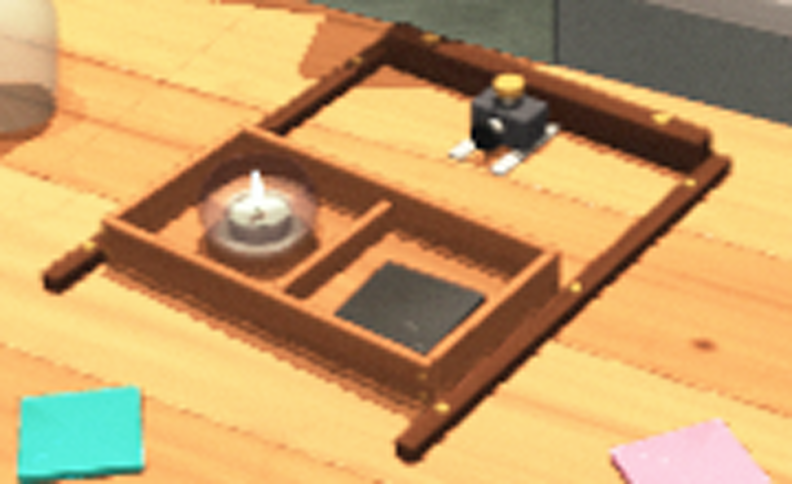

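View pics/c4.png

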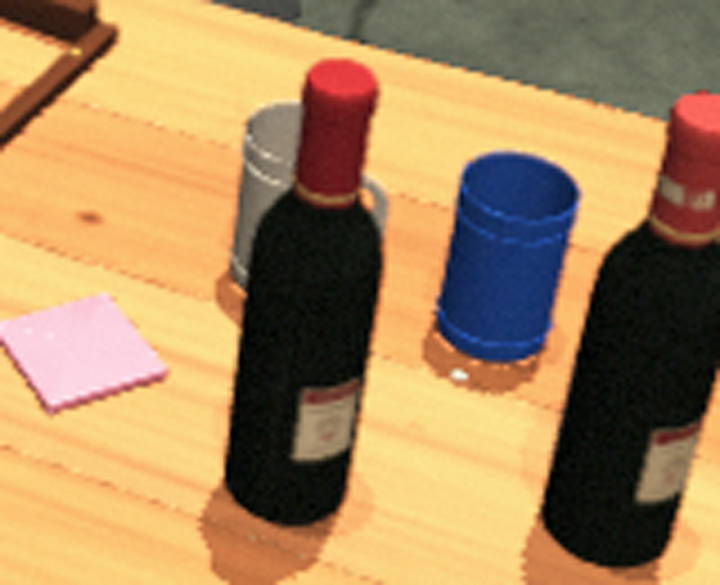

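Crop checks:
- **Coaster:** the dark slate lies inside the tray's left compartment. The pink and turquoise squares are decoys, and another dark pad outside the tray at (70,301) isn't meant.
- **Cup:** the grey steel cup at (168,218) is the one meant, since the other is blue. Its handle appears to point to +y, left in the top view.
- **Buffer:** the rubber face is at crop (257,434), about (298.5,266) in the full picture.

Now I'll measure positions.

```bash
python3 - <<'E'
from h import *
T=cv2.imread('pics/top0.png');S=cv2.imread('pics/side0.png')
def cr(x,y): return (230+x/3.75-.37,150+y/3.75-.37)
for n,p,z in [('FL tray',(122,69),36),('FR tray',(478,120),36),('NL',(92,260),36),('NR',(468,310),36),('batL end',(112,25),12),('batR end',(495,75),12),('stop L near',(33,520),28),('stop R near',(453,577),28),('coaster',(197,176),12),('votive rim',(371,204),43),('rubber',(257,434),18),('block',(252,477),45),('stop L far',(55,497),28),('stop R far',(440,550),28)]:
    print(n,onz('top',*cr(*p),z).round(1))
# side far wall tops
def cs(x,y): return (180+x/4.4-.4,160+y/4.4-.4)
for n,p,z in [('s FR',(104,222),36),('s FL',(428,360),36),('s NR',(247,130),36),('s NL',(556,257),36),('s batL',(405,450),12),('s batR',(52,280),12),('s coaster',(412,305),12),('s rubber',(493,132),18)]:
    print(n,onz('side',*cs(*p),z).round(1))
hsv=cv2.cvtColor(T,cv2.COLOR_BGR2HSV)
m=((hsv[...,1]<90)).astype(np.uint8)*255; m[:195]=0;m[245:]=0;m[:,:140]=0;m[:,200:]=0
cs_,_=cv2.findContours(m,0,1)
for c in cs_:
    if cv2.contourArea(c)>50: print(cv2.boundingRect(c),cv2.contourArea(c))
cv2.imwrite('pics/m.png',cv2.resize(np.hstack([T[190:250,140:205],cv2.merge([m]*3)[190:250,140:205]]),None,fx=6,fy=6,interpolation=0))
E
```

```text
FL tray [660.9  77.8  36. ]
FR tray [ 628.3 -153.3   36. ]
NL [535.8  95.6  36. ]
NR [ 504.9 -144.1   36. ]
batL end [696.8  85.8  12. ]
batR end [ 664.  -169.8   12. ]
stop L near [372.5 130.7  28. ]
stop R near [ 338.3 -132.3   28. ]
coaster [594.7  28.6  12. ]
votive rim [571.7 -82.3  43. ]
rubber [426.5 -10.3  18. ]
block [399.7  -6.   45. ]
stop L far [386.8 117.2  28. ]
stop R far [ 354.8 -124.5   28. ]
s FR [ 639.6 -146.8   36. ]
s FL [664.1  83.   36. ]
s NR [ 517.9 -126.3   36. ]
s NL [549.9 102.5  36. ]
s batL [708.9  93.5  12. ]
s batR [ 674.7 -161.6   12. ]
s coaster [599.2  36.1  12. ]
s rubber [425.9  -2.3  18. ]
(147, 205, 38, 28) 635.0
```

View pics/m.png

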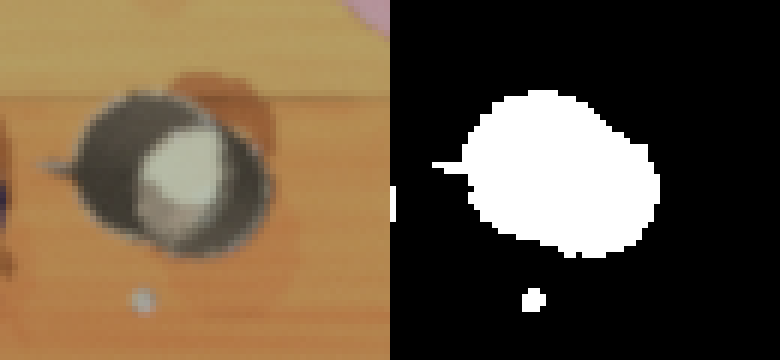

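The mask shows the cup's rim and base circles, with the handle at the left (about pixel (147,217)), so it points to +y. The two views disagree by a steady 10 mm or so, so I'll work out the other positions and then put the gripper in view of both cameras as a check.

```bash
python3 - <<'E'
from h import *
for n,p,z in [('cup rim',(164.4,217.4),92),('cup base',(173,221),0),('handle',(147.5,217.3),70),('botA base',(155,163),0),('botA cap',(124.5,135.5),235),('blue base',(131,226),0),('blue rim',(117,219),92),('bot R cap',(457,125),235),('bot R base',(423,155),0),('wg top (foot)',(460,221),202),('wg base',(430,229),0),('bot2 base',(99,180),0)]:
    print(n,onz('top',*p,z).round(1))
for n,p,z in [('botA cap',(395.5,210),235),('botA base',(385,295),0),('botR cap',(118,143),235),('botR base',(134,216),0),('blue rim',(434,233),92),('wg top',(172,122),202),('crim',(387,222),92)]:
    print('s',n,onz('side',*p,z).round(1))
s=state(); M=R.from_euler('xyz',s['ee_rot'],degrees=True).as_matrix(); print(M.round(3))
print(proj('top',[0,0,0]),proj('side',[202,-538,190]),proj('side',[202,-538,270]))
E
```

```text
cup rim [531.7 295.   92. ]
cup base [534.1 297.9   0. ]
handle [534.4 339.8  70. ]
botA base [681.  349.5   0. ]
botA cap [677.4 343.6 235. ]
blue base [521.3 400.5   0. ]
blue rim [527.5 401.5  92. ]
bot R cap [ 703.8 -320.8  235. ]
bot R base [ 706.  -329.6    0. ]
wg top (foot) [ 513.6 -328.9  202. ]
wg base [ 517.1 -338.1    0. ]
bot2 base [636.5 487.1   0. ]
s botA cap [698.3 354.  235. ]
s botA base [677.7 352.9   0. ]
s botR cap [ 729.9 -299.   235. ]
s botR base [ 707.2 -329.6    0. ]
s blue rim [541.  407.2  92. ]
s wg top [ 528.2 -308.7  202. ]
s crim [549.1 304.2  92. ]
[[-0.     0.352 -0.936]
 [ 0.001 -0.936 -0.352]
 [-1.    -0.001 -0.   ]]
[293.65603331 454.27211617] [180.82912263  75.08093265] [177.53661222  51.20879201]
```

```bash
cat >> h.py <<'E'
def go(x,y,z,yaw,show=True):
    """offset (tool mm) and rotvec (deg) from measured pose to TCP xyz, tool pointing down, jaw axis at yaw deg"""
    s=state(); M=R.from_euler('xyz',s['ee_rot'],degrees=True)
    c,sn=np.cos(np.radians(yaw)),np.sin(np.radians(yaw))
    Tg=R.from_matrix(np.c_[[0,0,-1],[c,sn,0],[sn,-c,0]])
    d=np.array([x,y,z])-s['ee_pos']; off=M.inv().apply(d); rv=(M.inv()*Tg).as_rotvec(degrees=True)
    yc=M.as_matrix()[:,1]
    print('t',round(s['time_s'],2),'at',s['ee_pos'].round(1),'jaw',np.degrees(np.arctan2(yc[1],yc[0])).round(1),'F',s['force'].round(1),'w',round(s['gripper_width'],1))
    print('off',off.round(1),'rot',rv.round(1),'rows',np.linalg.norm(off)/41.7,np.linalg.norm(rv)/7.16)
E
python3 - <<'E'
from h import *
go(330,-220,300,-97.3)
S=cv2.imread('pics/side0.png')
cv2.imwrite('pics/c5.png',cv2.resize(S[0:100,120:240],None,fx=6,fy=6,interpolation=2))
E
```

```text
t 0.1 at [ 202.3 -537.8  189.4] jaw -69.4 F [ 0.3 -0.2  0.2] w 90.9
off [-110.2 -252.6 -231.4] rot [27.9  0.   0.1] rows 8.629732330404016 3.8989406511274467
```

View pics/c5.png

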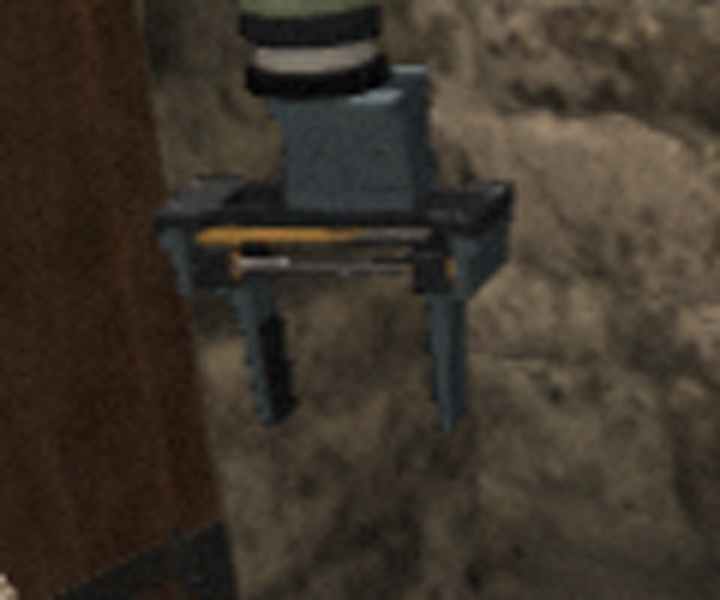

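The fingertips appear at about (180,71) in the side view, where the calibration predicts (181,75). The side view is therefore about 4 px off in row, so I'll trust the top view and check it once the gripper is in it. Moving up and across now.

```bash
python3 -m handwheel '{"gripper":[0,0,0,0.4,0.4],"offset":[[-40,0,0],[-80,-15,-15],[-110,-40,-35],[-110,-70,-65],[-110,-100,-92]],"rot":[[0,0,0],[7,0,0],[14,0,0],[21,0,0],[27.9,0,0]]}' && python3 -c "
from h import *
go(330,-220,300,-97.3)"
```

```text
time_s: 0.52
ee_pos: [252.8, -415.7, 302.0]
ee_rot: [132.8, 89.7, -54.9]
force: [1.2, 0.0, 0.1]
gripper_width: 80.6
t 0.52 at [ 252.8 -415.7  302. ] jaw -97.7 F [1.2 0.  0.1] w 80.6
off [   1.5 -204.3  -50.3] rot [-0.4 -0.2 -0.2] rows 5.046014528032964 0.06716496484731058
```

```bash
python3 -m handwheel '{"gripper":[0.4,0.4,0.4,0.4,0.4],"offset":[[0,-40,-10],[0,-80,-20],[0,-120,-30],[0,-160,-40],[0,-200,-50]],"rot":[[0,0,0],[0,0,0],[0,0,0],[0,0,0],[0,0,0]]}' && python3 -c "
from h import *
go(690,-44,300,-97.3)"
```

```text
time_s: 0.93
ee_pos: [326.7, -221.6, 299.9]
ee_rot: [-65.8, 90.0, 106.9]
force: [1.5, -0.0, 0.4]
gripper_width: 55.0
t 0.93 at [ 326.7 -221.6  299.9] jaw -97.3 F [ 1.5 -0.   0.4] w 55.0
off [-1.000e-01 -2.223e+02 -3.378e+02] rot [0. 0. 0.] rows 9.697496689884122 0.001301201349100665
```

```bash
python3 -m handwheel '{"gripper":[0.4,0.4,0.4,0.4,0.4],"offset":[[0,-30,-20],[0,-65,-40],[0,-90,-72],[0,-114,-105],[0,-138,-138]],"rot":[[0,0,0],[0,0,0],[0,0,0],[0,0,0],[0,0,0]]}' && python3 -m handwheel '{"gripper":[0.4,0.4,0.4,0.4,0.4],"offset":[[0,-16,-38],[0,-32,-76],[0,-48,-114],[0,-64,-152],[0,-84,-190]],"rot":[[0,0,0],[0,0,0],[0,0,0],[0,0,0],[0,0,0]]}' && python3 -c "
from h import *
go(690,-44,130,-97.3)"
```

```text
time_s: 1.35
ee_pos: [482.1, -102.4, 300.1]
ee_rot: [108.8, 90.0, -78.4]
force: [0.6, -1.2, -0.3]
gripper_width: 54.8
time_s: 1.77
ee_pos: [680.5, -44.8, 299.3]
ee_rot: [29.4, 89.9, -157.9]
force: [0.1, -0.6, 1.1]
gripper_width: 54.8
t 1.77 at [680.5 -44.8 299.3] jaw -97.3 F [ 0.1 -0.6  1.1] w 54.8
off [169.3  -2.1  -9.5] rot [ 0.   0.1 -0. ] rows 4.065557350775692 0.01118983776491558
```

```bash
python3 -m handwheel '{"gripper":[0.4,0.4,0.4,0.4,0.4],"offset":[[40,0,-12],[80,0,-12],[120,-2,-12],[160,-2,-12],[180,-2,-12]],"rot":[[0,0,0],[0,0,0],[0,0,0],[0,0,0],[0,0,0]]}' && python3 - <<'E'
from h import *
for n in("side","top"):
    im=grab_frame(n)[:,:,::-1]
    u,v=proj(n,state()['ee_pos']); print(n,u,v)
    x0,y0=int(u)-80,int(v)-60
    cv2.imwrite(f'pics/{n}1.png',cv2.resize(im[max(0,y0):y0+140,x0:x0+180],None,fx=4.2,fy=4.2,interpolation=2)); print(x0,y0)
go(690,-44,60,-97.3)
E
```

```text
time_s: 2.18
ee_pos: [687.7, -44.3, 113.5]
ee_rot: [3.3, 89.4, 176.1]
force: [-0.4, -0.0, -0.5]
gripper_width: 54.9
side 223.70904659083422 205.73158459025592
143 145
top 314.78533445454826 148.76875830962086
234 88
t 2.28 at [687.6 -44.4 114.3] jaw -97.2 F [0.4 0.7 0.4] w 54.7
off [54.2 -0.8 -3. ] rot [ 0.1  0.7 -0. ] rows 1.3025522406509518 0.09310952014943127
```

View pics/side1.png

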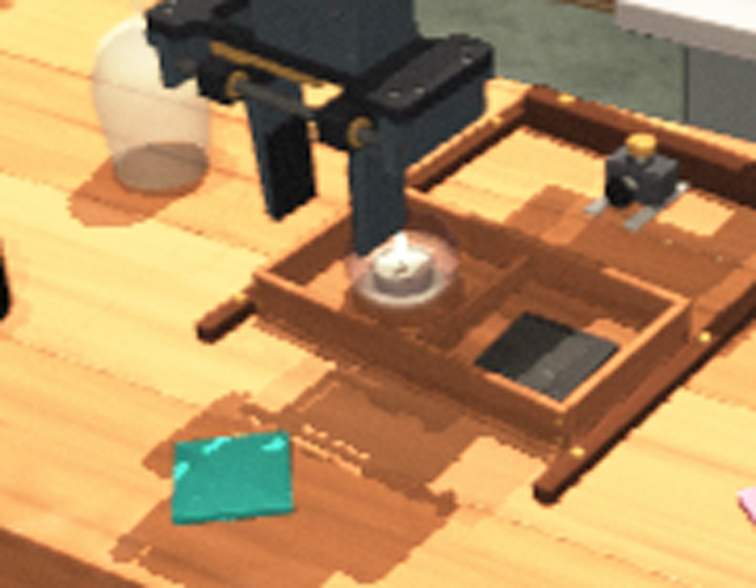

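View pics/top1.png

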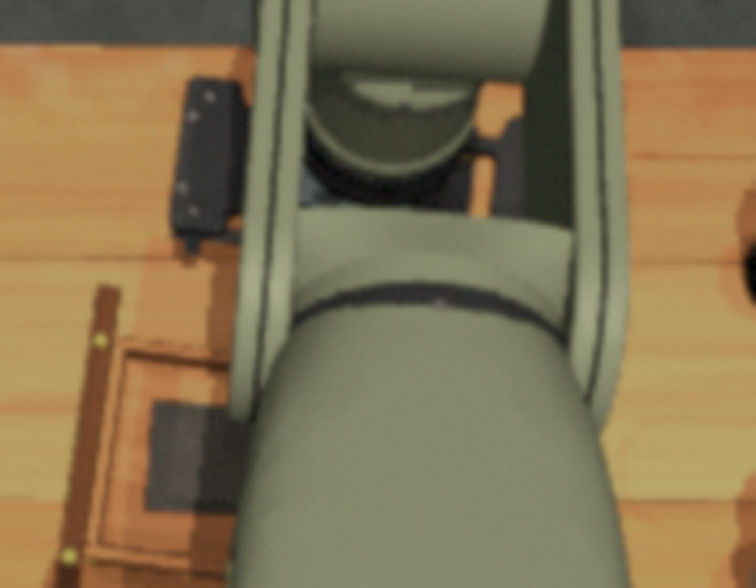

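The side view shows the fingertips at about (221,200.5), against a prediction of (223.7,205.7). I'll apply that shift to the side measurements and compare them with the top view again.

```bash
python3 - <<'E'
from h import *
def cs(x,y): return (180+x/4.4-.4+2.3,160+y/4.4-.4+4.9)
for n,p,z in [('s FR',(104,222),36),('s FL',(428,360),36),('s NR',(247,130),36),('s NL',(556,257),36),('s batL',(405,450),12),('s batR',(52,280),12),('s coaster',(412,305),12),('s rubber',(493,132),18)]:
    print(n,onz('side',*cs(*p),z).round(1))
E
```

```text
s FR [ 654.4 -128.7   36. ]
s FL [677.4  96.4  36. ]
s NR [ 535.6 -107.4   36. ]
s NL [565.6 116.5  36. ]
s batL [721.  106.3  12. ]
s batR [ 688.6 -143.7   12. ]
s coaster [613.9  50.9  12. ]
s rubber [445.   14.7  18. ]
```

The correction makes the disagreement worse, so it isn't a plain camera shift. With the jaws open the tips may sit higher than the TCP. I'll back off a little, go down, and feel for the surface.

```bash
python3 -m handwheel '{"gripper":[0.4,0.4,0.4,0.4,0.4],"offset":[[0,0,-12],[30,0,-12],[60,0,-12],[85,0,-12],[85,0,-12]],"rot":[[0,0,0],[0,0.7,0],[0,0.7,0],[0,0.7,0],[0,0.7,0]]}' && python3 - <<'E'
from h import *
go(697,-44,15,-97.3)
for n in("side",):
    im=grab_frame(n)[:,:,::-1]
    u,v=proj(n,state()['ee_pos']); print(n,u,v)
    cv2.imwrite(f'pics/{n}2.png',cv2.resize(im[150:290,140:330],None,fx=4.2,fy=4.2,interpolation=2))
E
```

```text
time_s: 2.7
ee_pos: [700.4, -46.2, 31.5]
ee_rot: [174.4, 89.7, -12.9]
force: [-0.9, -0.4, -0.5]
gripper_width: 54.9
t 2.7 at [700.4 -46.2  31.5] jaw -97.3 F [-0.9 -0.4 -0.5] w 54.9
off [16.5 -1.7  3.7] rot [ 0.  -0.3 -0. ] rows 0.40767323340928685 0.038003220545133005
side 221.89941313767724 235.18428837461212
```

View pics/side2.png

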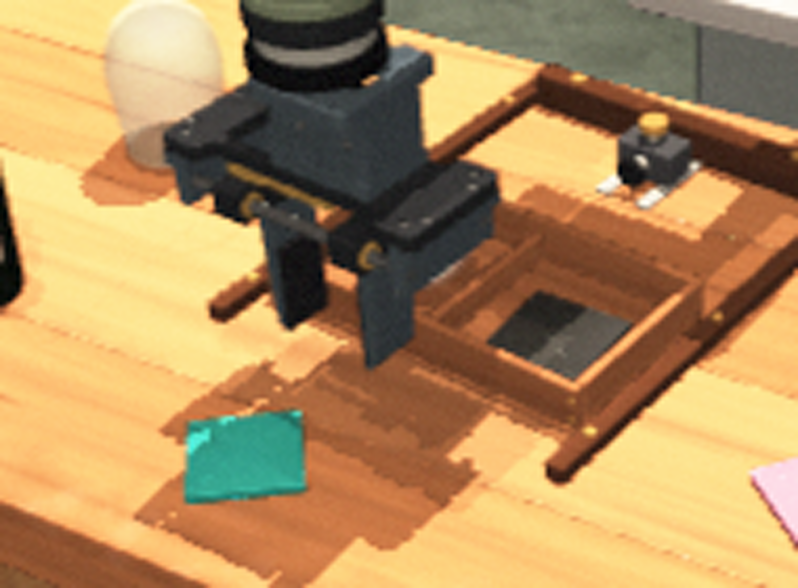

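```bash
python3 -m handwheel '{"gripper":[0.4,0.4,0.4,0.4],"offset":[[8,0,0],[14,0,0],[18,0,0],[20,0,0]],"rot":[[0,0,0],[0,0,0],[0,0,0],[0,0,0]]}'; python3 -m handwheel '{"gripper":[0.4,0.4,0.4],"offset":[[2,0,0],[4,0,0],[4,0,0]],"rot":[[0,0,0],[0,0,0],[0,0,0]]}'
```

```text
time_s: 3.08
ee_pos: [703.8, -46.4, 15.7]
ee_rot: [179.9, 89.2, -7.4]
force: [0.2, -0.6, 0.4]
gripper_width: 54.4
time_s: 3.33
ee_pos: [703.3, -46.4, 11.0]
ee_rot: [179.5, 89.3, -7.8]
force: [-0.1, -0.1, -0.2]
gripper_width: 55.0
```

At tool height 11 mm with no contact force. Tool +z is now the pull direction, towards the buffer. I'll feel for the wall.

```bash
python3 -m handwheel '{"gripper":[0.4,0.4,0.4,0.4],"offset":[[0,0,4],[0,0,8],[0,0,12],[0,0,15]],"rot":[[0,0,0],[0,0,0],[0,0,0],[0,0,0]]}'; python3 -m handwheel '{"gripper":[0.4,0.4,0.4,0.4],"offset":[[0,0,3],[0,0,6],[0,0,9],[0,0,12]],"rot":[[0,0,0],[0,0,0],[0,0,0],[0,0,0]]}'
```

```text
time_s: 3.67
ee_pos: [687.8, -44.4, 11.1]
ee_rot: [179.6, 89.3, -7.7]
force: [0.4, 0.1, -0.6]
gripper_width: 54.8
time_s: 4.0
ee_pos: [676.3, -42.9, 10.9]
ee_rot: [179.6, 89.3, -7.7]
force: [-0.3, -0.2, 0.0]
gripper_width: 54.4
```

```bash
python3 -m handwheel '{"gripper":[0.4,0.4],"offset":[[0,0,3],[0,0,6]],"rot":[[0,0,0],[0,0,0]]}';  python3 -m handwheel '{"gripper":[0.4,0.4],"offset":[[0,0,3],[0,0,6]],"rot":[[0,0,0],[0,0,0]]}';
```

```text
time_s: 4.17
ee_pos: [670.4, -42.2, 10.7]
ee_rot: [179.7, 89.3, -7.5]
force: [0.1, -0.7, 0.3]
gripper_width: 54.4
time_s: 4.33
ee_pos: [665.7, -41.5, 10.9]
ee_rot: [179.9, 89.1, -7.3]
force: [4.1, -0.3, -1.0]
gripper_width: 54.7
```

The wall contact came at TCP x ≈ 667, where it was expected. From there the near wall should meet the buffer at TCP x ≈ 570. I'll slide most of the way at a steady pace, then slowly.

```bash
python3 -m handwheel '{"gripper":[0.4,0.4,0.4,0.4,0.4],"offset":[[0,0,4],[0,0,9],[0,0,14],[0,0,20],[0,0,25]],"rot":[[0,0,0],[0,0,0],[0,0,0],[0,0,0],[0,0,0]]}'; python3 -m handwheel '{"gripper":[0.4,0.4,0.4,0.4,0.4],"offset":[[0,0,5],[0,0,10],[0,0,15],[0,0,20],[0,0,25]],"rot":[[0,0,0],[0,0,0],[0,0,0],[0,0,0],[0,0,0]]}'
```

```text
time_s: 4.75
ee_pos: [640.4, -38.4, 10.8]
ee_rot: [179.8, 89.2, -7.5]
force: [5.0, -1.0, -1.0]
gripper_width: 54.7
time_s: 5.17
ee_pos: [616.0, -35.3, 10.7]
ee_rot: [179.9, 89.1, -7.4]
force: [5.2, -0.7, -0.7]
gripper_width: 55.0
```

```bash
python3 -m handwheel '{"gripper":[0.4,0.4,0.4,0.4,0.4],"offset":[[0,0,4],[0,0,8],[0,0,11],[0,0,14],[0,0,16]],"rot":[[0,0,0],[0,0,0],[0,0,0],[0,0,0],[0,0,0]]}'; python3 - <<'E'
from h import *
for n in("side",):
    im=grab_frame(n)[:,:,::-1]
    cv2.imwrite(f'pics/{n}3.png',cv2.resize(im[130:270,180:370],None,fx=4.2,fy=4.2,interpolation=2))
E
```

```text
time_s: 5.58
ee_pos: [600.4, -33.2, 10.7]
ee_rot: [-180.0, 89.1, -7.2]
force: [5.4, -1.1, -0.4]
gripper_width: 54.7
```

View pics/side3.png

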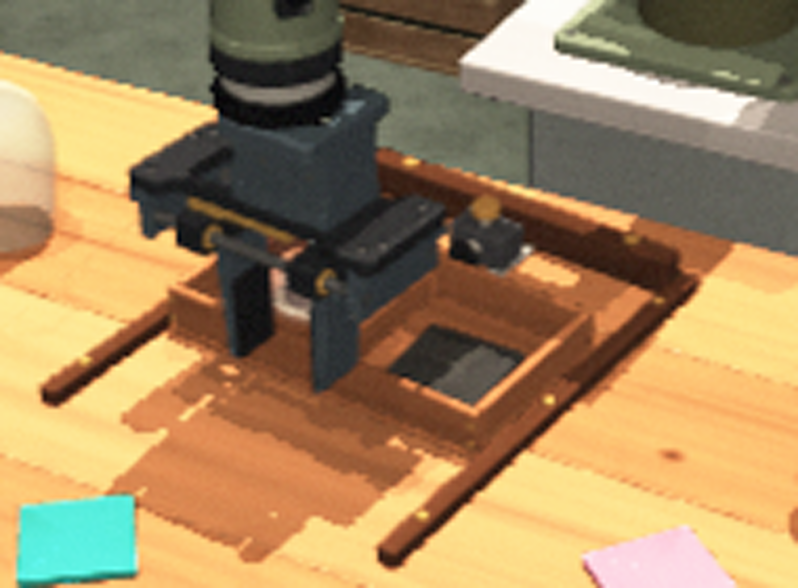

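The tray slides with about 5.3 N of drag between the battens, and the candle glass is upright. The near wall, at about crop (440,265), is still a little short of the buffer block at (490,240). I'll slow down and watch the force.

```bash
for i in 1; do python3 -m handwheel '{"gripper":[0.4,0.4,0.4,0.4,0.4],"offset":[[0,0,2],[0,0,4],[0,0,6],[0,0,8],[0,0,10]],"rot":[[0,0,0],[0,0,0],[0,0,0],[0,0,0],[0,0,0]]}'; python3 -m handwheel '{"gripper":[0.4,0.4,0.4,0.4],"offset":[[0,0,1.5],[0,0,3],[0,0,4.5],[0,0,6]],"rot":[[0,0,0],[0,0,0],[0,0,0],[0,0,0]]}'; done
```

```text
time_s: 6.05
ee_pos: [591.0, -32.0, 10.7]
ee_rot: [-179.9, 89.0, -7.1]
force: [5.5, -0.5, -0.1]
gripper_width: 54.3
time_s: 6.38
ee_pos: [585.2, -31.3, 10.7]
ee_rot: [-179.8, 89.0, -7.0]
force: [6.0, -0.5, 0.3]
gripper_width: 54.7
```

```bash
python3 -m handwheel '{"gripper":[0.4,0.4,0.4],"offset":[[0,0,1],[0,0,2],[0,0,3]],"rot":[[0,0,0],[0,0,0],[0,0,0]]}'; python3 -m handwheel '{"gripper":[0.4,0.4,0.4],"offset":[[0,0,1],[0,0,2],[0,0,3]],"rot":[[0,0,0],[0,0,0],[0,0,0]]}'
```

```text
time_s: 6.63
ee_pos: [582.3, -30.9, 10.7]
ee_rot: [-179.7, 89.0, -7.0]
force: [6.4, -0.7, 0.1]
gripper_width: 54.6
time_s: 6.88
ee_pos: [579.4, -30.5, 10.7]
ee_rot: [-179.8, 89.0, -7.0]
force: [6.1, -1.0, 0.4]
gripper_width: 54.5
```

```bash
python3 -m handwheel '{"gripper":[0.4,0.4,0.4],"offset":[[0,0,0.8],[0,0,1.6],[0,0,2.4]],"rot":[[0,0,0],[0,0,0],[0,0,0]]}'; python3 -m handwheel '{"gripper":[0.4,0.4],"offset":[[0,0,0.8],[0,0,1.6]],"rot":[[0,0,0],[0,0,0]]}'
```

```text
time_s: 7.13
ee_pos: [577.1, -30.3, 10.7]
ee_rot: [-179.8, 89.0, -7.0]
force: [7.8, -0.3, 0.4]
gripper_width: 55.0
time_s: 7.3
ee_pos: [575.8, -30.1, 10.7]
ee_rot: [-179.7, 89.0, -6.9]
force: [7.1, -0.8, 0.1]
gripper_width: 54.6
```

```bash
python3 -m handwheel '{"gripper":[0.4,0.4],"offset":[[0,0,0.8],[0,0,1.6]],"rot":[[0,0,0],[0,0,0]]}'
```

```text
time_s: 7.47
ee_pos: [574.7, -29.9, 10.8]
ee_rot: [-179.6, 88.9, -6.9]
force: [7.8, -1.2, 0.2]
gripper_width: 55.0
```

```bash
python3 -m handwheel '{"gripper":[0.4,0.4],"offset":[[0,0,0.7],[0,0,1.4]],"rot":[[0,0,0],[0,0,0]]}'
```

```text
time_s: 7.63
ee_pos: [573.7, -29.8, 10.8]
ee_rot: [-179.6, 88.9, -6.8]
force: [8.4, -1.1, -1.7]
gripper_width: 54.9
```

```bash
python3 -m handwheel '{"gripper":[0.4,0.4],"offset":[[0,0,0.7],[0,0,1.4]],"rot":[[0,0,0],[0,0,0]]}'
```

```text
time_s: 7.8
ee_pos: [572.7, -29.7, 10.9]
ee_rot: [-179.5, 88.8, -6.8]
force: [9.1, -0.9, -1.1]
gripper_width: 54.8
```

The total has risen to about 9 N against 5.5 N of drag, so the spring is taking roughly 3 N. A little more gives some margin.

```bash
python3 -m handwheel '{"gripper":[0.4,0.4],"offset":[[0,0,0.7],[0,0,1.4]],"rot":[[0,0,0],[0,0,0]]}'
```

```text
time_s: 7.97
ee_pos: [571.8, -29.5, 10.9]
ee_rot: [-179.4, 88.8, -6.7]
force: [9.8, -1.3, -1.4]
gripper_width: 54.8
```

```bash
python3 -m handwheel '{"gripper":[0.4,0.4,0.4,0.4],"offset":[[0,0,0.6],[0,0,0.6],[0,0,0.6],[0,0,0.6]],"rot":[[0,0,0],[0,0,0],[0,0,0],[0,0,0]]}'
python3 - <<'E'
from h import *
im=grab_frame("side")[:,:,::-1]
cv2.imwrite(f'pics/side4.png',cv2.resize(im[130:270,180:370],None,fx=4.2,fy=4.2,interpolation=2))
print(np.mean([state()['force'] for _ in range(1)],0))
E
```

```text
time_s: 8.3
ee_pos: [571.3, -29.5, 10.9]
ee_rot: [-179.5, 88.8, -6.7]
force: [10.0, -1.3, -1.9]
gripper_width: 54.7
[ 8.91395434 -1.04382683 -0.75454704]
```

View pics/side4.png

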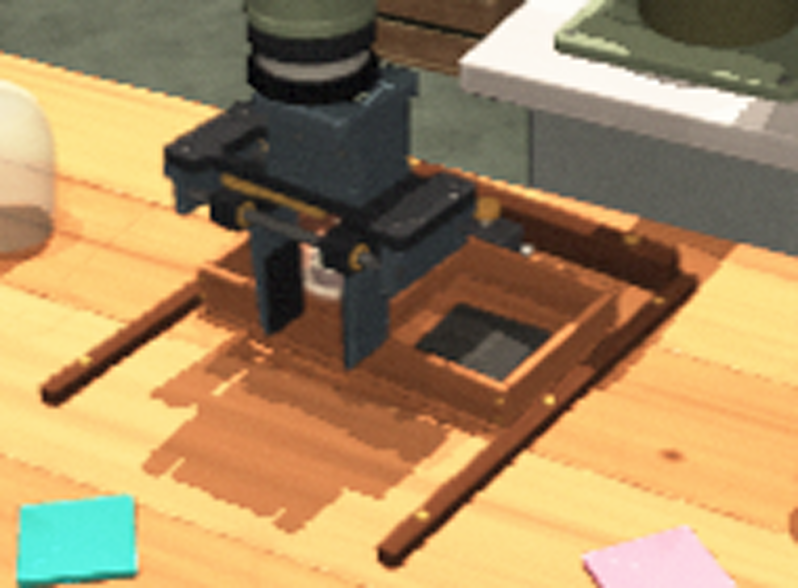

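```bash
python3 -m handwheel '{"gripper":[0.4,0.4,0.4,0.4],"offset":[[0,0,0.5],[0,0,1],[0,0,1],[0,0,1]],"rot":[[0,0,0],[0,0,0],[0,0,0],[0,0,0]]}'
```

```text
time_s: 8.68
ee_pos: [570.6, -29.4, 11.0]
ee_rot: [-179.4, 88.7, -6.7]
force: [10.7, -1.2, -1.6]
gripper_width: 55.0
```

The force rises elastically, about 5 N on the spring, so I'll stop here. Now I'll ease back slowly so the spring unloads gently, then lift away.

```bash
python3 -m handwheel '{"gripper":[0.4,0.4,0.4,0.4,0.4],"offset":[[0,0,-1.5],[0,0,-3],[0,0,-5],[0,0,-8],[0,0,-13]],"rot":[[0,0,0],[0,0,0],[0,0,0],[0,0,0],[0,0,0]]}'; python3 -m handwheel '{"gripper":[0.4,0.4,0.4,0.4,0.4],"offset":[[0,0,-8],[0,0,-10],[-30,0,-10],[-70,0,-10],[-110,0,-10]],"rot":[[0,0,0],[0,0,0],[0,0,0],[0,0,0],[0,0,0]]}'; python3 -m handwheel '{"gripper":[0,0,0,0,0],"offset":[[-40,0,0],[-80,0,0],[-110,-25,0],[-110,-60,0],[-110,-90,0]],"rot":[[0,0,0],[-7,0,0],[-14,0,0],[-21,0,0],[-28,0,0]]}'; python3 -c "
from h import *
go(535,296,230,0)"
```

```text
time_s: 9.1
ee_pos: [576.6, -30.3, 9.1]
ee_rot: [177.6, 89.6, -9.6]
force: [0.3, -0.1, -0.5]
gripper_width: 55.0
time_s: 9.52
ee_pos: [586.1, -31.6, 119.5]
ee_rot: [177.3, 89.6, -9.9]
force: [0.4, 0.0, -0.5]
gripper_width: 54.6
time_s: 9.93
ee_pos: [598.7, 58.9, 232.5]
ee_rot: [156.5, 89.0, -2.5]
force: [0.7, -0.7, -0.1]
gripper_width: 85.1
t 9.93 at [598.7  58.9 232.5] jaw -69.0 F [ 0.7 -0.7 -0.1] w 85.1
off [   1.2 -244.2  -25.5] rot [-69.   -0.5  -0.9] rows 5.888170913173124 9.636988508177826
```

```bash
python3 -m handwheel '{"gripper":[0,0,0,0,0],"offset":[[0,-25,-3],[0,-50,-5],[0,-75,-8],[0,-100,-11],[0,-125,-13]],"rot":[[-7,0,0],[-14,0,0],[-21,0,0],[-28,0,0],[-35,-0.5,-0.9]]}'; python3 - <<'E'
from h import *
go(535,296,230,0)
for n in ('top','side'):
    im=grab_frame(n)[:,:,::-1]; cv2.imwrite(f'pics/{n}5.png',im)
E
```

```text
time_s: 10.35
ee_pos: [564.1, 180.7, 228.8]
ee_rot: [-94.5, 89.5, 141.7]
force: [-0.3, 0.4, -0.5]
gripper_width: 91.0
t 10.35 at [564.1 180.7 228.8] jaw -33.9 F [-0.3  0.4 -0.5] w 91.0
off [ -0.4 -88.5 -79.5] rot [-33.9  -0.2   0.4] rows 2.853127060098905 4.731094260700369
```

View pics/top5.png

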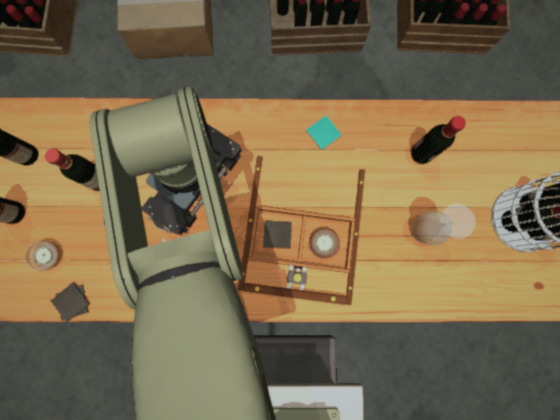

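View pics/side5.png

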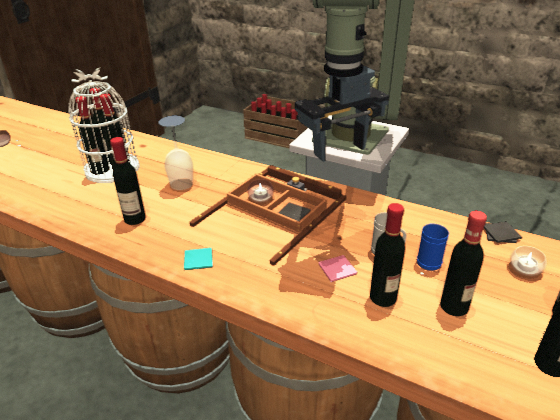

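The tray now rests at the buffer block, with the coaster at (277,234) and the candle upright at (324,242) in the top view. Next I'll go over the cup.

```bash
python3 -m handwheel '{"gripper":[0,0,0,0,0],"offset":[[0,-18,-16],[0,-36,-32],[0,-54,-48],[0,-72,-64],[0,-88,-80]],"rot":[[-7,0,0],[-14,0,0],[-21,0,0],[-28,0,0],[-34,0,0]]}'; python3 - <<'E'
from h import *
go(535,296,110,0)
for n in ('side',):
    im=grab_frame(n)[:,:,::-1]; cv2.imwrite(f'pics/{n}6.png',cv2.resize(im[100:290,290:480],None,fx=3,fy=3,interpolation=2))
E
```

```text
time_s: 10.87
ee_pos: [537.3, 295.1, 229.5]
ee_rot: [-127.9, 89.6, 142.1]
force: [-0.4, -0.0, 0.4]
gripper_width: 91.2
t 10.87 at [537.3 295.1 229.5] jaw -0.0 F [-0.4 -0.   0.4] w 91.2
off [119.5  -1.7  -0.4] rot [-0.  -0.2  0.3] rows 2.8656792554704262 0.053733521889034075
```

View pics/side6.png

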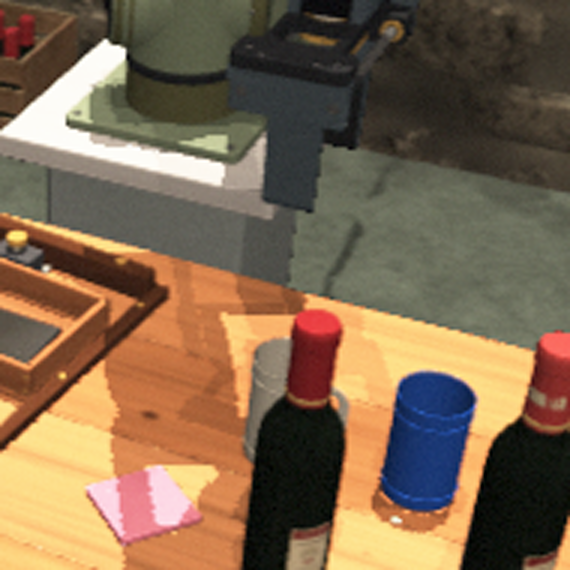

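```bash
python3 -m handwheel '{"gripper":[0,0,0,0],"offset":[[35,0,0],[75,0,0],[112,0,0],[118,0,0]],"rot":[[0,0,0],[0,0,0],[0,0,0],[0,0,0]]}'; python3 - <<'E'
from h import *
go(535,296,40,0)
for n in ('side',):
    im=grab_frame(n)[:,:,::-1]; cv2.imwrite(f'pics/{n}7.png',cv2.resize(im[160:290,320:480],None,fx=4,fy=4,interpolation=2))
E
```

```text
time_s: 11.25
ee_pos: [533.0, 292.5, 105.0]
ee_rot: [-83.3, 89.1, -173.7]
force: [-0.7, -1.5, -1.2]
gripper_width: 91.6
t 11.25 at [533.  292.5 105. ] jaw -0.4 F [-0.7 -1.5 -1.2] w 91.6
off [64.9  3.  -3.6] rot [-0.4  0.1  0.9] rows 1.5611274121687162 0.14068409274729204
```

View pics/side7.png

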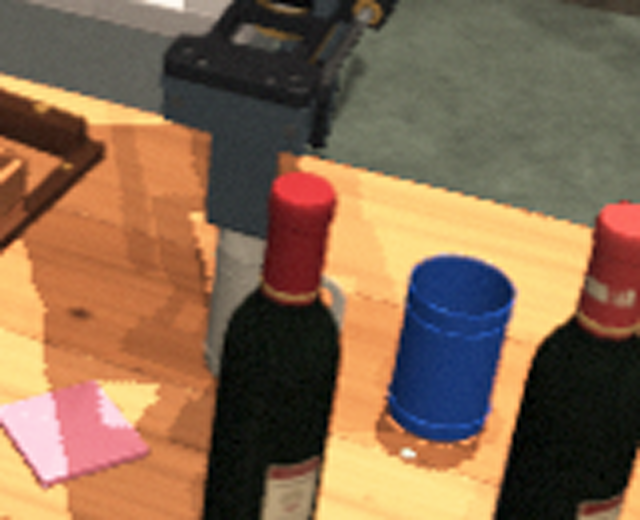

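```bash
python3 - <<'E'
from h import *
e=state()['ee_pos']; print(e)
print('finger c (meas 380.6, tip row ~217)',proj('side',e+[52,0,0]), 'edges',proj('side',e+[45.5,-16,0]),proj('side',e+[59,-16,0]),proj('side',e+[59,16,0]),proj('side',e+[45.5,16,0]))
for c in ([533,296,92],[545,303,92]):
    c=np.array(c,float); print(c,'left edge',proj('side',c-28.5*np.array([-.49,.87,0])),'meas 374')
for c in ([533,296,6],[545,303,6]):
    c=np.array(c,float); print(c,'base left',proj('side',c-28.5*np.array([-.49,.87,0])),'meas 371.5')
E
```

```text
[534.32334769 293.22649475 106.98370758]
finger c (meas 380.6, tip row ~217) [377.38815108 224.15858049] edges [371.43204637 220.59235907] [369.30561205 223.85005101] [383.39583299 227.92560212] [385.42095104 224.59041176]
[533. 296.  92.] left edge [373.29566973 217.53614163] meas 374
[545. 303.  92.] left edge [374.44022742 221.15958397] meas 374
[533. 296.   6.] base left [369.98983269 246.67307661] meas 371.5
[545. 303.   6.] base left [371.05240203 250.43222679] meas 371.5
```

Predicted and seen edges agree to about 1–2 px (3 mm), well inside the 17 mm of jaw clearance on each side. Going down to the grip.

```bash
python3 -m handwheel '{"gripper":[0,0,0,0],"offset":[[15,1,-2],[35,1,-2],[55,1,-2],[66,1,-2]],"rot":[[0,0,0.5],[0,0,0.9],[0,0,0.9],[0,0,0.9]]}'; python3 -c "
from h import *
go(535,296,40,0)"
```

```text
time_s: 11.63
ee_pos: [538.8, 297.8, 46.3]
ee_rot: [113.6, 89.2, 23.3]
force: [0.0, 0.0, 0.4]
gripper_width: 91.1
t 11.63 at [538.8 297.8  46.3] jaw -0.3 F [0.  0.  0.4] w 91.1
off [ 6.2 -3.9  1.8] rot [-0.3 -0.3 -0.7] rows 0.18051062807132653 0.11719483741497763
```

Clear of contact. Closing with a modest grip.

```bash
python3 -m handwheel '{"gripper":[0,0.15,0.3,0.4,0.5],"offset":[[3,-2,1],[3,-2,1],[3,-2,1],[3,-2,1],[3,-2,1]],"rot":[[0,0,0],[0,0,0],[0,0,0],[0,0,0],[0,0,0]]}' 20;  python3 -m handwheel '{"gripper":[0.8,0.8,0.8,0.8,0.8],"offset":[[0,0,0],[0,0,0],[0,0,0],[0,0,0],[0,0,0]],"rot":[[0,0,0],[0,0,0],[0,0,0],[0,0,0],[0,0,0]]}' 20
```

```text
time_s: 12.05
ee_pos: [536.9, 297.4, 44.2]
ee_rot: [114.9, 89.1, 24.6]
force: [0.3, -0.3, -0.1]
gripper_width: 67.2
time_s: 12.47
ee_pos: [536.0, 297.2, 43.4]
ee_rot: [115.6, 89.3, 25.3]
force: [-1.6, -1.3, 5.1]
gripper_width: 56.2
```

Gripped at 56 mm, which matches the 57 mm body. Lifting and checking.

```bash
python3 -m handwheel '{"gripper":[0.8,0.8,0.8,0.8,0.8],"offset":[[-10,0,0],[-30,0,0],[-60,0,0],[-90,0,0],[-110,0,0]],"rot":[[0,0,0],[0,0,0],[0,0,0],[0,0,0],[0,0,0]]}'; python3 - <<'E'
from h import *
go(535,296,150,0)
for n in ('side','top'):
    im=grab_frame(n)[:,:,::-1]; cv2.imwrite(f'pics/{n}8.png',im)
S=cv2.imread('pics/side8.png');T=cv2.imread('pics/top8.png')
cv2.imwrite('pics/c8.png',np.hstack([cv2.resize(S[130:270,330:460],(390,420),interpolation=2),cv2.resize(T[190:310,230:370],(400,343),interpolation=2)[:343].copy() if 0 else cv2.resize(T[190:310,230:370],(400,420),interpolation=2)]))
E
```

```text
time_s: 12.88
ee_pos: [535.7, 296.7, 155.6]
ee_rot: [113.8, 89.1, 23.5]
force: [1.0, 0.5, -1.7]
gripper_width: 55.7
t 12.88 at [535.7 296.7 155.6] jaw -0.3 F [ 1.   0.5 -1.7] w 55.7
off [ 5.6 -0.8  0.7] rot [-0.3 -0.4 -0.8] rows 0.1365595962298207 0.13161250287638668
```

View pics/c8.png

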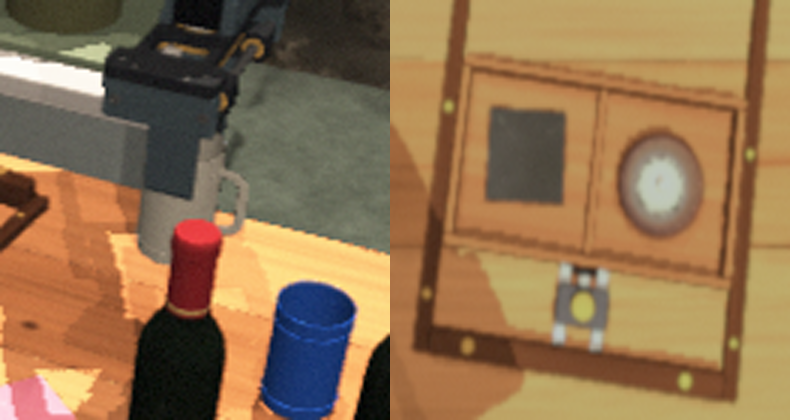

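The cup hangs upright (1.7 N of weight), with its handle at +y. Now I'll measure the coaster's new position.

```bash
python3 - <<'E'
from h import *
T=cv2.imread('pics/top8.png');hsv=cv2.cvtColor(T,cv2.COLOR_BGR2HSV)
roi=(slice(215,255),slice(258,300))
m=((hsv[...,2]<95)&(hsv[...,1]<110)).astype(np.uint8)[roi]*255
c=max(cv2.findContours(m,0,1)[0],key=cv2.contourArea); (u,v),wh,a=cv2.minAreaRect(c)
print(u+258,v+215,wh,a,onz('top',u+258,v+215,12).round(1))
def cr(x,y): return (230+x/400*140-.4,190+y/420*120-.4)
P={n:onz('top',*cr(*p),z) for n,p,z in [('FL',(470,57),36),('FR',(745,102),36),('NR',(728,283),36),('NL',(447,243),36),('rub',(583,270),18)] for p in [(p[0]-390,p[1])]}
for k in P: print(k,P[k].round(1))
def cs(x,y): return (330+x/3,130+y/3)
S=cv2.imread('pics/side8.png');cv2.imwrite('pics/c9.png',cv2.resize(S[150:250,220:360],None,fx=5.5,fy=5.5,interpolation=2))
cv2.imwrite('pics/c9t.png',cv2.resize(T[230:305,260:340],None,fx=8,fy=8,interpolation=2))
E
```

```text
276.9773750305176 233.97511291503906 (25.16196632385254, 25.06683349609375) 2.726310968399048 [502.1  40.9  12. ]
FL [567.5  87.7  36. ]
FR [ 537.4 -143.4   36. ]
NR [ 414.8 -126.6   36. ]
NL [440.6 105.1  36. ]
rub [423.2  -7.9  18. ]
```

View pics/c9.png

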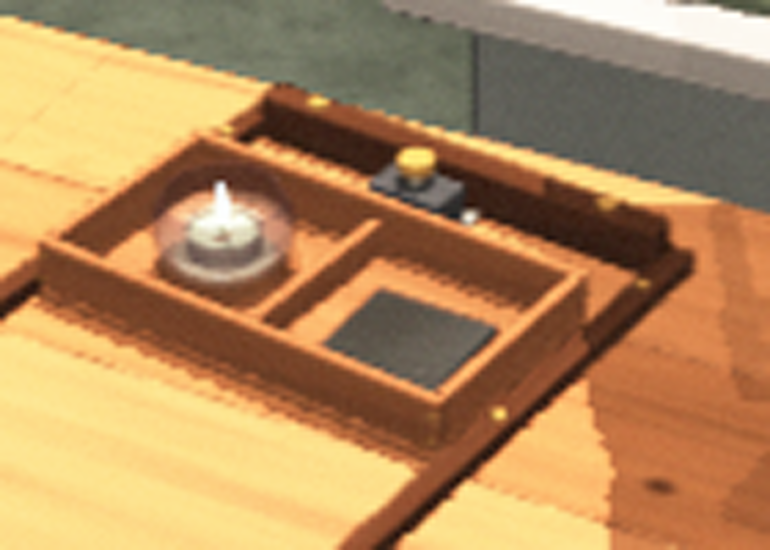

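View pics/c9t.png

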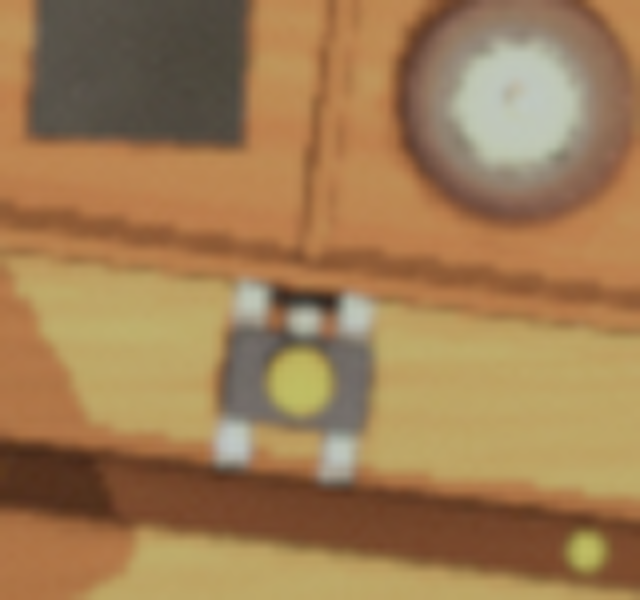

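The rubber pad at crop (305,298) is pressed by the near wall: its gap to the block shrank from 11.5 to 10.25 px, about 3 mm of compression. The coaster is at (502,41) and the tray centre at (490,-19), which agrees with the finger contact. I'll carry the cup there and turn it about 83°, so the handle points along the tray's -x where there is most room.

```bash
python3 -m handwheel '{"gripper":[0.8,0.8,0.8,0.8,0.8],"offset":[[0,-2,15],[0,-5,35],[0,-8,55],[0,-11,77],[0,-14,100]],"rot":[[-5,0,0],[-12,0,0],[-19,0,0],[-26,0,0],[-33,0,0]]}'; python3 -c "
from h import *
go(502,41,150,82.7)"
```

```text
time_s: 13.4
ee_pos: [519.0, 195.3, 150.1]
ee_rot: [81.3, 89.5, 24.4]
force: [0.0, 0.0, -1.8]
gripper_width: 56.0
t 13.4 at [519.  195.3 150.1] jaw 33.1 F [ 0.   0.  -1.8] w 56.0
off [ -0.7 -98.6 119.9] rot [-49.6   0.3  -0.5] rows 3.7220368335951832 6.923139088144405
```

```bash
python3 -m handwheel '{"gripper":[0.8,0.8,0.8,0.8,0.8],"offset":[[0,-16,19],[0,-32,38],[0,-48,57],[0,-63,76],[0,-76,92]],"rot":[[-7,0,0],[-14,0,0],[-21,0,0],[-28,0,0],[-35,0,0]]}'; python3 -c "
from h import *
go(502,41,140,82.7)"
```

```text
time_s: 13.82
ee_pos: [504.7, 76.2, 149.5]
ee_rot: [48.5, 89.5, 26.6]
force: [-0.7, 0.8, -2.1]
gripper_width: 56.0
t 13.82 at [504.7  76.2 149.5] jaw 68.1 F [-0.7  0.8 -2.1] w 56.0
off [  9.3 -33.7  10.6] rot [-14.6   0.4  -0.3] rows 0.8767436826997964 2.0436039171653397
```

```bash
python3 -m handwheel '{"gripper":[0.8,0.8,0.8,0.8,0.8],"offset":[[0,-12,4],[0,-24,8],[10,-33,10.5],[30,-33.5,10.5],[30,-33.5,10.5]],"rot":[[-7,0,0],[-14,0,0],[-14.6,0.4,-0.3],[-14.6,0.4,-0.3],[-14.6,0.4,-0.3]]}'; python3 - <<'E'
from h import *
go(502,41,60,82.7)
for n in ('side','top'):
    im=grab_frame(n)[:,:,::-1]; cv2.imwrite(f'pics/{n}10.png',im)
S=cv2.imread('pics/side10.png')
cv2.imwrite('pics/c10.png',cv2.resize(S[100:250,210:370],None,fx=4,fy=4,interpolation=2))
E
```

```text
time_s: 14.23
ee_pos: [500.0, 42.2, 116.8]
ee_rot: [176.7, 89.7, 169.0]
force: [-0.7, -0.6, -2.6]
gripper_width: 56.1
t 14.23 at [500.   42.2 116.8] jaw 82.3 F [-0.7 -0.6 -2.6] w 56.1
off [56.8 -1.   2.5] rot [-0.4 -0.3 -0. ] rows 1.3628089974250186 0.07541602432883629
```

View pics/c10.png

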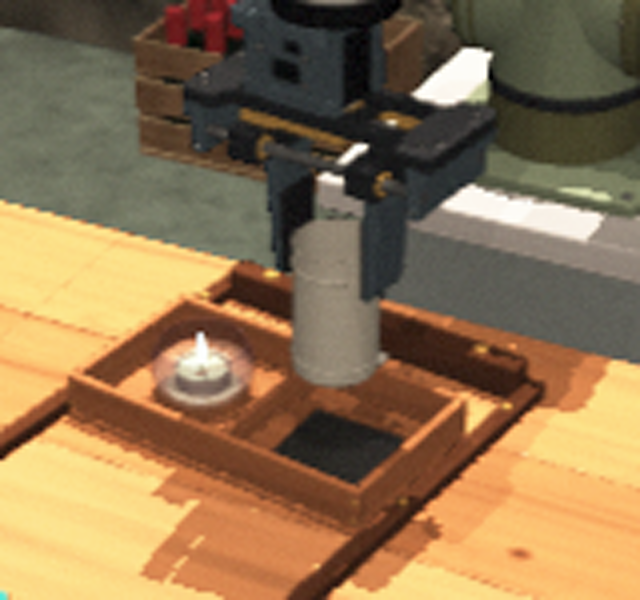

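View pics/top10.png

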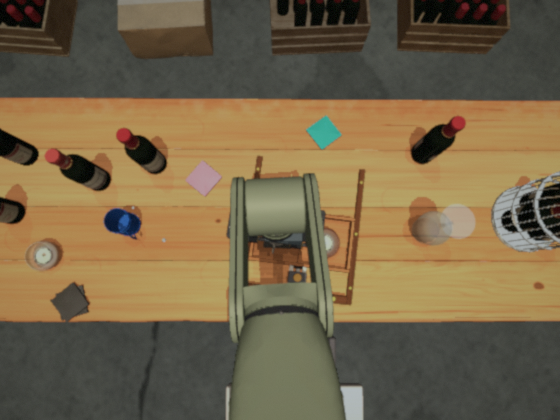

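The side crop shows the cup's base ellipse centred at about (336,362), bottom edge 387, and the coaster at (343,445). I'll work out where the base lands if it goes straight down.

```bash
python3 - <<'E'
from h import *
S=cv2.imread('pics/side10.png');hsv=cv2.cvtColor(S,cv2.COLOR_BGR2HSV)
roi=(slice(200,225),slice(275,315)); m=((hsv[...,2]<70)&(hsv[...,1]<130)).astype(np.uint8)[roi]*255
c=max(cv2.findContours(m,0,1)[0],key=cv2.contourArea); r=cv2.minAreaRect(c);M=cv2.moments(c)
cu,cv=M['m10']/M['m00']+275,M['m01']/M['m00']+200
print('coaster px',cu,cv,cv2.boundingRect(c))
b=(210+336/4-.4,100+362/4-.4)
z=state()['ee_pos'][2]-43.4
print('base',b,'z',z)
A=onz('side',*b,z);B=onz('side',cu,cv,12);print(A.round(1),B.round(1),'cup-coaster',(A-B).round(1)[:2])
go(502,41,56,82.7)
E
```

```text
coaster px 294.2607709750567 211.04931972789115 (4, 2, 31, 19)
base (293.6, 190.1) z 76.29288744656628
[505.7  45.2  76.3] [506.6  47.5  12. ] cup-coaster [-0.9 -2.3]
t 14.33 at [502.3  43.  119.7] jaw 82.3 F [-0.2 -0.9 -1.4] w 55.9
off [63.7 -2.1  0. ] rot [-0.4 -0.  -0.1] rows 1.5281695337455492 0.05226829278294476
```

The cup is within about 2.5 mm of the coaster's centre. Lowering it.

```bash
python3 -m handwheel '{"gripper":[0.8,0.8,0.8,0.8,0.8],"offset":[[15,0,0],[30,0,0],[45,-1,0],[54,-1,0],[58,-1,0]],"rot":[[0,0,0],[0,0,0],[0,0,0],[0,0,0],[0,0,0]]}';python3 -m handwheel '{"gripper":[0.8,0.8,0.8],"offset":[[1,0,0],[2,0,0],[2,0,0]],"rot":[[0,0,0],[0,0,0],[0,0,0]]}'
```

```text
time_s: 14.75
ee_pos: [503.1, 42.5, 62.3]
ee_rot: [52.4, 89.9, 44.7]
force: [0.4, 0.1, -2.5]
gripper_width: 55.8
time_s: 15.0
ee_pos: [504.3, 42.4, 61.8]
ee_rot: [29.4, 89.7, 21.8]
force: [0.2, 0.3, -1.6]
gripper_width: 55.9
```

```bash
python3 -m handwheel '{"gripper":[0.8,0.8,0.8],"offset":[[1,0,0],[2,0,0],[2,0,0]],"rot":[[0,0,0],[0,0,0],[0,0,0]]}';python3 -m handwheel '{"gripper":[0.8,0.8,0.8],"offset":[[1,0,0],[1.5,0,0],[1.5,0,0]],"rot":[[0,0,0],[0,0,0],[0,0,0]]}'
```

```text
time_s: 15.25
ee_pos: [503.7, 42.2, 59.3]
ee_rot: [34.0, 89.8, 26.3]
force: [-0.2, -0.2, -1.5]
gripper_width: 55.7
time_s: 15.5
ee_pos: [503.6, 42.3, 57.5]
ee_rot: [37.5, 89.8, 29.9]
force: [-0.8, 0.4, -2.2]
gripper_width: 56.3
```

```bash
python3 -m handwheel '{"gripper":[0.8,0.8,0.8],"offset":[[1,0,0],[1.5,0,0],[1.5,0,0]],"rot":[[0,0,0],[0,0,0],[0,0,0]]}'
```

```text
time_s: 15.75
ee_pos: [503.6, 42.3, 56.0]
ee_rot: [37.1, 89.8, 29.5]
force: [-1.2, 0.1, -1.6]
gripper_width: 56.1
```

```bash
python3 -m handwheel '{"gripper":[0.8,0.8,0.8],"offset":[[0.7,0,0],[1,0,0],[1,0,0]],"rot":[[0,0,0],[0,0,0],[0,0,0]]}'
```

```text
time_s: 16.0
ee_pos: [504.2, 42.2, 55.8]
ee_rot: [28.0, 89.7, 20.3]
force: [-0.7, -1.3, 5.5]
gripper_width: 55.8
```

```bash
python3 -m handwheel '{"gripper":[0.8,0.8,0.8],"offset":[[0.7,0,0],[1,0,0],[1,0,0]],"rot":[[0,0,0],[0,0,0],[0,0,0]]}'
```

```text
time_s: 16.25
ee_pos: [504.6, 42.1, 55.7]
ee_rot: [22.7, 89.6, 15.0]
force: [-1.2, -1.1, 10.4]
gripper_width: 55.8
```

Contact came at z ≈ 55.8, as expected (43.4 + 12). I'll ease the press and open.

```bash
python3 -m handwheel '{"gripper":[0.8,0.8],"offset":[[-1,0,0],[-1.5,0,0]],"rot":[[0,0,0],[0,0,0]]}'; python3 -m handwheel '{"gripper":[0.35,0.3,0.2,0.1,0],"offset":[[0,0,0],[0,0,0],[0,0,0],[0,0,0],[0,0,0]],"rot":[[0,0,0],[0,0,0],[0,0,0],[0,0,0],[0,0,0]]}'; python3 - <<'E'
from h import *
go(502,41,150,82.7)
im=grab_frame('side')[:,:,::-1]
cv2.imwrite('pics/c11.png',cv2.resize(im[100:250,210:370],None,fx=4,fy=4,interpolation=2))
E
```

```text
time_s: 16.42
ee_pos: [503.8, 42.3, 55.9]
ee_rot: [32.8, 89.7, 25.2]
force: [-0.3, -0.8, 0.4]
gripper_width: 55.9
time_s: 16.83
ee_pos: [503.6, 42.3, 55.4]
ee_rot: [39.7, 89.8, 32.1]
force: [-0.7, -0.4, 0.1]
gripper_width: 81.0
t 16.83 at [503.6  42.3  55.4] jaw 82.3 F [-0.7 -0.4  0.1] w 81.0
off [-94.6  -1.3  -1.1] rot [-0.4  0.2 -0.1] rows 2.2691831374983535 0.057101378954351835
```

View pics/c11.png

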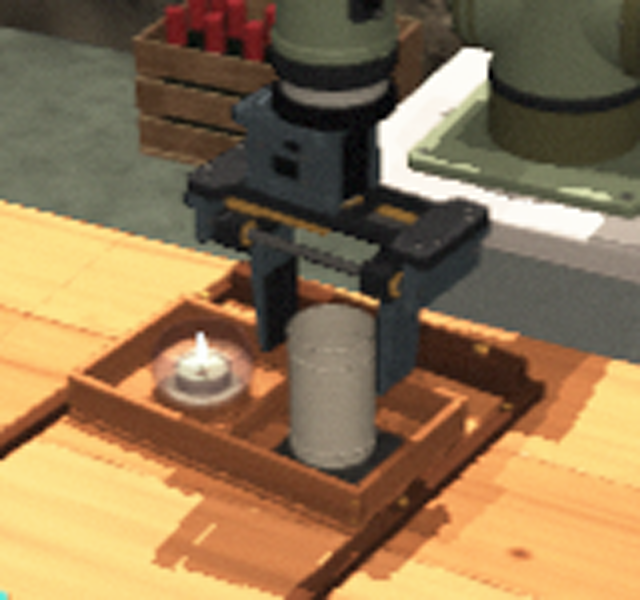

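The cup stands upright on the coaster at about (332,390), and the fingers are clear on both sides. Lifting straight up and moving aside.

```bash
python3 -m handwheel '{"gripper":[0,0,0,0,0],"offset":[[0,0,0],[-10,0,0],[-40,0,0],[-80,0,0],[-120,0,0]],"rot":[[0,0,0],[0,0,0],[0,0,0],[0,0,0],[0,0,0]]}'; python3 -m handwheel '{"gripper":[0,0,0,0,0],"offset":[[-40,0,0],[-80,10,0],[-100,45,0],[-100,80,0],[-100,120,0]],"rot":[[0,0,0],[0,0,0],[0,0,0],[0,0,0],[0,0,0]]}'; python3 -m handwheel '{"gripper":[0,0,0,0,0],"offset":[[0,30,0],[0,60,0],[0,90,0],[0,100,0],[0,100,0]],"rot":[[0,0,0],[0,0,0],[0,0,0],[0,0,0],[0,0,0]]}'; python3 - <<'E'
from h import *
for n in ('side','top'):
    im=grab_frame(n)[:,:,::-1]; cv2.imwrite(f'pics/{n}12.png',im)
S=cv2.imread('pics/side12.png');T=cv2.imread('pics/top12.png')
cv2.imwrite('pics/c12.png',np.hstack([cv2.resize(S[150:260,210:370],None,fx=2.5,fy=2.5,interpolation=2),cv2.resize(T[195:305,240:360],None,fx=2.5,fy=2.5,interpolation=2)]))
cv2.imwrite('pics/c12t.png',cv2.resize(T[230:305,260:340],None,fx=8,fy=8,interpolation=2))
E
```

```text
time_s: 17.3
ee_pos: [502.4, 42.0, 177.1]
ee_rot: [56.4, 89.9, 48.8]
force: [0.9, -0.7, -1.1]
gripper_width: 91.1
time_s: 17.72
ee_pos: [519.7, 161.4, 279.3]
ee_rot: [25.6, 89.4, 17.8]
force: [-0.4, -0.3, -0.4]
gripper_width: 91.2
time_s: 18.13
ee_pos: [532.0, 261.9, 276.1]
ee_rot: [40.2, 89.8, 32.8]
force: [0.2, -1.0, -0.2]
gripper_width: 91.1
```

View pics/c12.png

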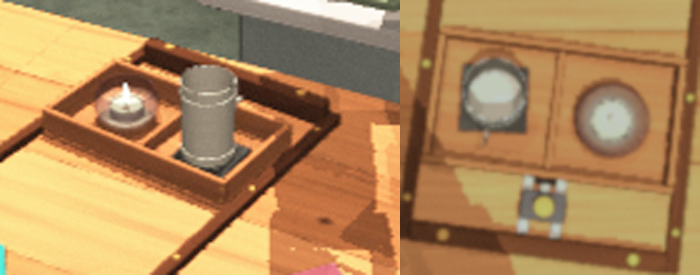

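View pics/c12t.png

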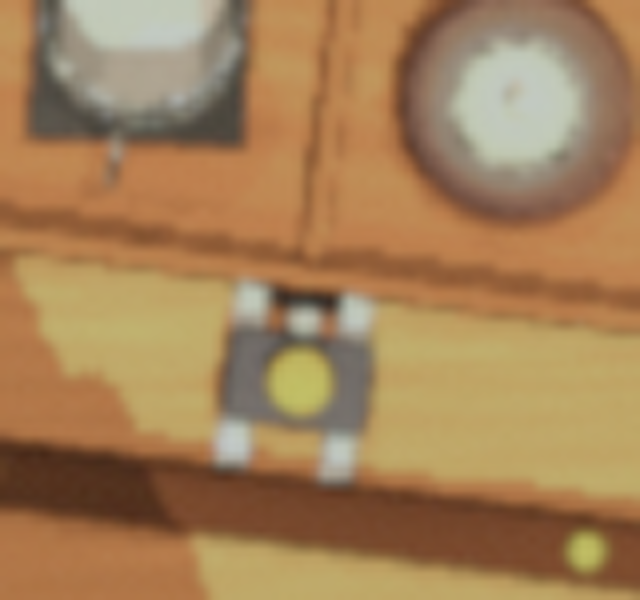

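View pics/top12.png

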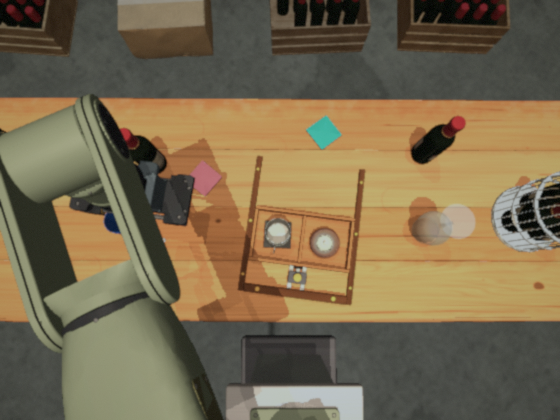

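```bash
python3 - <<'E'
from h import *
print('rim centre',onz('top',278,231.2,104).round(1),'coaster was 502,41')
for f in ('top0','top8','top12'):
    T=cv2.imread(f'pics/{f}.png').astype(float); H=cv2.cvtColor(T.astype(np.uint8),cv2.COLOR_BGR2HSV)
    roi=(slice(255,290),slice(285,310)); h=H[roi]
    k=(h[...,0]>24)&(h[...,1]>120)&(h[...,2]>120); k[:15]=0
    # knob limited to small blob
    n,l,st,ce=cv2.connectedComponentsWithStats(k.astype(np.uint8))
    i=[(c,s[4]) for c,s in zip(ce[1:],st[1:])if 20<s[4]<120]
    w=np.clip(90-h[...,2].astype(float),0,None); w[15:]=0; w[:8]=0
    yy,xx=np.mgrid[0:35,0:25]
    print(f,[(c.round(2),a) for c,a in i],'rubber',(w*xx).sum()/w.sum(),(w*yy).sum()/w.sum(), h[5:20,13,2])
print(state()['time_s'],state()['force'])
E
```

```text
rim centre [500.4  38.2 104. ] coaster was 502,41
top0 [(array([11.92, 22.15]), np.int32(39))] rubber 13.35483870967742 10.748387096774193 [162 175 179 171 150  94  78 132 173 181 175 145 102 124 169]
top8 [(array([11.94, 21.7 ]), np.int32(33))] rubber 13.047619047619047 11.994708994708995 [175 166 146 157 180 172 108  70 126 179 184 153 109 133 177]
top12 [(array([12.12, 21.69]), np.int32(32))] rubber 12.96 11.982857142857142 [178 169 148 157 182 173 111  70 129 181 185 156 110 135 180]
18.2333 [-0.38863094 -0.00323295  0.01086859]
```

The rubber sits about 1.1–1.2 px (2.7 mm) further in than at the start, and the same in both pictures since release, so the spring should be pressing with roughly 4 N. The cup is about 3 mm from the coaster's centre. Handing in.

```bash
python3 -m handwheel '{"gripper":[0,0,0],"offset":[[0,0,0],[0,0,0],[0,0,0]],"rot":[[0,0,0],[0,0,0],[0,0,0]]}'; python3 -c "
from workcell import *
print(job_done())"
```

```text
time_s: 18.48
ee_pos: [532.2, 258.6, 276.5]
ee_rot: [32.5, 89.8, 24.8]
force: [0.1, 0.6, -0.5]
gripper_width: 91.2
the job is handed in; nothing more can be done
None
```

I slid the tray onto the buffer from behind its far wall, stood the steel cup on the slate coaster, and handed the job in at 18.5 s. No verdict was reported.

- **Tray:** it slid with about 5.5 N of drag. I stopped at about 10.7 N in total, so roughly 5 N was on the spring.
- **Buffer:** the last pictures show it still pushed in by about 2.7 mm, which should be about 4 N by the given spring rate. It hadn't moved between the two pictures taken after I let go. That force is inferred from the pictures, not measured.
- **Cup:** I gripped it across the body, turned it so the handle points along the tray towards the robot, and set it down. It stands upright with its rim centre about 3 mm from the coaster's centre.
- **Surroundings:** the candle glass is upright, and the wine glass and bottle_b look unmoved in the last top view. The arm partly covers bottle_a there; nothing touched it, as far as the forces showed. The gripper ended clear, at no more than noise-level force.

Two checks disagreed:
- **Camera views:** the side view put things about 10 mm from where the top view did, and correcting it by the fingertips made that worse. I went by the top view; the finger contacts and the final placing agreed with it to within about 6 mm.
- **Cup handle:** it pointed left at the start (+y), not roughly towards the robot as described.

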